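# Make up two table sets at the snack counter

## Task

Make up the two table sets: stand the red, the yellow and the white shaker side by side in the round metal caddy, and in the wooden caddy stand the soy bottle in the middle compartment next to the menu cards and the copper toothpick pot in the end compartment. Everything must stand upright on its caddy's floor, let go; leave the green shaker where it stands and knock none of them over.

Things in the scene. Friction and masses are not known exactly. Their poses are not given: they have to be found in the camera images.
- red_shaker_center (a point): Red upright seasoning shaker with a red lid and a red plain cylindrical body, 46 mm in diameter from foot to lid, 95 mm tall, about 130 g. The point is its centre, 47.5 mm above its foot; z is up its axis.
- yellow_shaker_center (a point): Yellow upright seasoning shaker with a yellow lid and a yellow plain cylindrical body, 46 mm in diameter from foot to lid, 95 mm tall, about 130 g. The point is its centre, 47.5 mm above its foot; z is up its axis.
- white_shaker_center (a point): White upright seasoning shaker with a white lid and a white plain cylindrical body, 46 mm in diameter from foot to lid, 95 mm tall, about 130 g. The point is its centre, 47.5 mm above its foot; z is up its axis.
- green_shaker_center (a point): Green upright seasoning shaker with a green lid and a green plain cylindrical body, 46 mm in diameter from foot to lid, 95 mm tall, about 130 g. The point is its centre, 47.5 mm above its foot; z is up its axis. It stands among the others and is not wanted in either set.
- soy_center (a point): Dark brown soy sauce bottle with a blue cap and a white and blue label, upright, 100 mm tall, about 190 g: straight body 46 mm in diameter up to 72 mm, then a shoulder and a cap 30 mm in diameter. The point is its centre, 50 mm above its foot; z is up its axis.
- pick_pot_center (a point): Copper-coloured metal toothpick pot with a domed lid of the same, upright, 44 mm in diameter (straight up to 80 mm), 88 mm tall, about 110 g. The point is its centre, 44 mm above its foot; z is up its axis.
- round_caddy: Round open metal caddy, loose (0.8 kg): 140 mm across outside, 132 inside, rim 30 mm above the counter, floor 4 mm thick, undivided; two small ear handles below the rim reach 89 mm from the centre to its y and -y. Three shakers fit in a triangle, each about 36 mm from the centre. Origin: centre of its underside, z up.
- wood_caddy: Oblong light wood caddy, loose (0.8 kg), 184 (its x) by 80 mm (y), walls 5 thick and 30 high, floor 5 thick. From -x to +x: a slot full of menu cards (fast in it, 88 high); the middle compartment, 70 by 70 inside, centre at x = -19, y = 0; the end compartment, 66 (x) by 70, centre at x = +54, y = 0. Origin: centre of its underside, z up.
There are look-alikes about, which are no part of the job. Several things look just like the part that bears white_shaker_center: the one meant starts nearest to the robot's base.

How it is judged (in metres and radians):
At the end, for the whole second after the job is handed in: The three shakers stand in the round caddy, soy in the wooden caddy's middle and pot in its end compartment, all upright (0.1 rad), on the floor (6 mm), within the walls; caddies level (0.06 rad); green shaker within 30 mm of its first place; all let go and at rest (0.02 m/s) (horizontal distance between each of red_shaker_center, yellow_shaker_center, white_shaker_center and round_caddy below 0.046 m and z of red_shaker_center in the frame of round_caddy between 0.0455 and 0.0575 m and z of yellow_shaker_center in the frame of round_caddy between 0.0455 and 0.0575 m and z of white_shaker_center in the frame of round_caddy between 0.0455 and 0.0575 m and x of soy_center in the frame of wood_caddy between -0.035 and -0.003 m and y of soy_center in the frame of wood_caddy between -0.017 and 0.017 m and z of soy_center in the frame of wood_caddy between 0.049 and 0.061 m and x of pick_pot_center in the frame of wood_caddy between 0.039 and 0.069 m and y of pick_pot_center in the frame of wood_caddy between -0.017 and 0.017 m and z of pick_pot_center in the frame of wood_caddy between 0.043 and 0.055 m and angle between each of red_shaker_center, yellow_shaker_center, white_shaker_center, soy_center, pick_pot_center, green_shaker_center's own z axis and vertical below 0.1 rad and linear speed of each of red_shaker, yellow_shaker, white_shaker, soy, pick_pot, round_caddy, wood_caddy below 0.02 m/s and angle between each of round_caddy, wood_caddy's own z axis and vertical below 0.06 rad and distance of green_shaker_center from where it was at the start of the episode below 0.03 m); the robot touches nothing.
It fails at once if the green shaker is pushed more than 30 mm from its place or knocked over (distance of green_shaker_center from where it was at the start of the episode above 0.03 m or angle between green_shaker_center's own z axis and vertical above 0.6 rad).
It fails at once if a shaker, the soy bottle or the toothpick pot is knocked over or laid down (angle between any of red_shaker_center, yellow_shaker_center, white_shaker_center, soy_center, pick_pot_center's own z axis and vertical above 1.1 rad).
It fails at once if a caddy is tipped up (angle between any of round_caddy, wood_caddy's own z axis and vertical above 0.5 rad).
It also fails if it takes over 128 s, if anything falls off the work surface, if the arm or the gripper's body presses on something with over 40 N, if the wrist force passes 120 N, or if a joint passes its speed limit or range.

## Robot

A 6-joint arm with a two-finger parallel gripper is mounted at the origin on the work surface. World frame = base frame: x ahead of the robot, y to its left, z up, the work surface at z = 0. Lengths are in mm, angles in rad, forces in N, time in s.
With the tool pointing down it reaches from about 350 to 975 mm from the base axis. Payload 7.1 kg.
Tool frame: the origin (TCP) lies at the very end of the fingers, on their centre line; the grasp point (between the pads) lies 19 mm behind it; z points along the fingers, y is the line along which they close (so a half turn about z gives the same grasp; the last joint's range is limited). The gripper opens to 88 mm and grips with 3 to 60 N. Pads are 20 mm wide; open, the fingers measure 115 mm over their backs; the gripper's body (75 mm by 178 mm) begins 61 mm behind the grasp point.
Start: joints at [1.264, 0.423, 1.63, -0, 1.089, -0.019], TCP at [177.37, 599.287, 222.675] pointing down, gripper open.
Joint ranges: [-3, 3], [-0.9, 2.11], [0.09, 2.58], [-1.31, 4.45], [0.11, 2.69], [-2.54, 2.54]. Speed limits (rad/s): [2.39, 2.39, 3.01, 3.14, 3.14, 3.14].

## Interface

Orientations are given as a rotation vector (axis times angle).
In Python, from workcell import sensors, imaging, close_job gives the robot as it stands. The module is installed in compiled form; this text tells all that it offers.
- The arm moves only by the tool servo_tool, never from a script. Its argument "steps" is a list of rows, each a list of 3 entries, a list of its own where there are three numbers: the shift along the world's x, y, z in m, then the turn, a rotation vector about the world's x, y, z in degrees, then the opening, from -1 (shut) to 1 (fully open). A call has exactly 8 rows; each row shifts and turns the commanded pose from where the row before left it; what a row does not reach is not made up. A row lasts 1/12 s, in which the tool goes at most 41.7 mm and 7.16 degrees, less where a joint would pass 70% of its speed; a pose out of reach is approached as far as the arm can. A call is refused whole if a number of a shift passes 0.0417 or a number of a turn 7.16, either way. A call with a gripper value outside its range is refused whole. The fingers move at their own pace and stop on an object; the grip force is fixed at half the most. Time passes only in rows, so rows that do not move let the fingers close, or fill a call up. It gives the time, the measured TCP pose, the force, the opening and the grip force at its end, in the units of the state.
- sensors.get_obs(): the state, without advancing time (a new reading comes with each control period).
- imaging.get_image(name): name is "side" or "top" or "wrist"; returns a dict with "color" (480x640x3 uint8, blue, green, red), "range_z" (480x640 float32, mm along the optical axis (not along the pixel's ray), 0 where there is no reading), "vertical_fov" (degrees; the focal length in pixels is half the picture's height over the tangent of half this angle, whatever the lens; pixels are square), "cx", "cy" (the principal point, pixels), "rvec" (rotation vector, rad) and "tvec" (3), from world to camera coordinates, as OpenCV has them; the wrist camera has in their place "tool_from_camera" (4x4, takes a point from camera to tool coordinates, whose origin is the TCP and whose axes are the flange's). Camera axes: x right, y down, z forward; pixel columns grow to the right and rows downward; lengths in mm; the calibration is good to about 2 mm. The wrist camera is an equidistant fisheye: a pixel r from the principal point sees the ray r / f radians off the axis. A picture is of the moment at which its call begins: read the wrist's pose just before it.
- close_job(): hands the job in; it is judged then, once.
The state is a dict: "t": time; "qpos": joint angles; "qvel": joint speeds; "joint_torque": joint torques, N m; "ee_pos": TCP position; "orientation": TCP orientation; "ft_force": force on the tool from outside, world axes, zero at the start; "moment": the same for the moment, N m; "width": finger opening in mm; "grasp_force": force on a finger pad.
Only numpy, scipy, OpenCV 4.12 (cv2) and the standard library are available. Lean on these libraries where they do the work, as an engineer would, in place of code of your own. Each camera call takes 0.05 s, during which the arm holds its last target. There are 200 camera calls.

## Working session

There is one attempt and no reset: what is moved stays moved. The work goes in short steps, Python scripts to look and compute and a tool call to move; the robot and the scene stay as the last step left them, time stands still between calls to the robot, and variables do not carry over. Pictures are saved under pics/ and viewed, at most 14 in all, crops included, and the job is handed in when it is done.

Besides the shell and the picture viewer there is one more tool, called after "Call:" by a JSON object that holds its "op" and its "data", one argument or row to a line. servo_tool: Moves the arm, as the interface text tells. Its arguments: {"type":"object","properties":{"steps":{"type":"array"}},"required":["steps"]}

```bash
mkdir -p pics; cat > h.py <<'E'
from workcell import sensors, imaging, close_job
import numpy as np, cv2
def grab(n):
    im=imaging.get_image(n); np.save(f'pics/{n}.npy',im,allow_pickle=True); return im
def load(n): return np.load(f'pics/{n}.npy',allow_pickle=True).item()
def world(im):
    d=im['range_z']; h,w=d.shape; f=h/2/np.tan(np.radians(im['vertical_fov'])/2)
    u,v=np.meshgrid(np.arange(w),np.arange(h))
    p=np.stack([(u-im['cx'])/f*d,(v-im['cy'])/f*d,d],-1)
    R=cv2.Rodrigues(np.array(im['rvec'],float))[0]
    P=(p-np.array(im['tvec'],float).ravel())@R
    P[d==0]=np.nan
    return P
E
python3 - <<'E'
from h import *
for n in('top','side'):
    im=grab(n); cv2.imwrite(f'pics/{n}0.png',im['color'])
print(sensors.get_obs())
E
```

```text
{'t': 0.1, 'qpos': array([ 1.26397915e+00,  4.23804511e-01,  1.63059759e+00, -2.16545112e-05,
        1.08859537e+00, -1.89970640e-02]), 'qvel': array([ 0.00033381, -0.00021827, -0.0015929 ,  0.00117097, -0.00153583,
        0.00159017]), 'joint_torque': array([ 7.29930071e-05, -5.45613205e+01, -2.74322551e+01,  6.46150019e-02,
        1.87630806e-02, -3.61062212e-05]), 'ee_pos': array([177.24265226, 598.82073676, 221.96067785]), 'orientation': array([-4.50502163e-01, -3.10891216e+00,  2.18219987e-03]), 'ft_force': array([ 0.49947378, -0.63673133,  0.33656454]), 'moment': array([-0.0260466 ,  0.02319778,  0.01342039]), 'grasp_force': 0.0, 'width': 87.6457209854045}
```

View pics/top0.png

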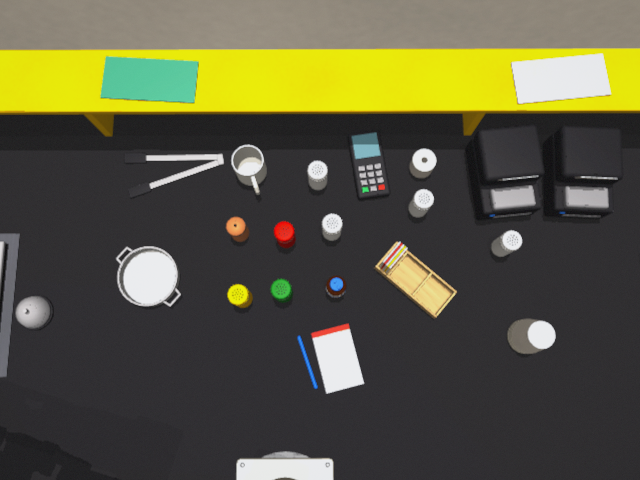

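View pics/side0.png

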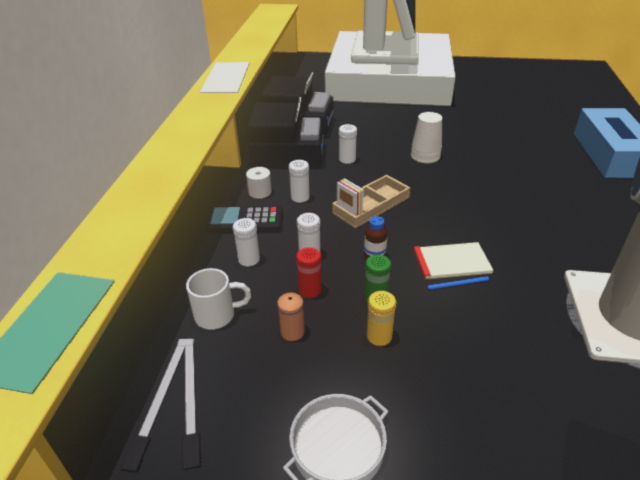

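The top view shows the base at the bottom (285,470), with red (285,233), yellow (238,295), green (281,289) and soy (336,287). The pot is at (236,228), the round caddy at (148,277) and the wooden caddy at (416,280), with its cards toward the upper left. White shakers are at (332,227), (318,175), (421,203) and (509,243). The side view agrees.

```bash
python3 - <<'E'
from h import *
im=load('top'); P=world(im); c=im['color'].astype(int)
print(im['tvec'],im['rvec'])
def blob(n,u,v,zlo,zhi,r=24):
    S=P[v-r:v+r,u-r:u+r].reshape(-1,3); S=S[(S[:,2]>zlo)&(S[:,2]<zhi)]
    if len(S)<5: print(n,'none');return
    mn=np.nanpercentile(S,2,axis=0);mx=np.nanpercentile(S,98,axis=0)
    q=(mn+mx)/2
    (cx,cy),rad=cv2.minEnclosingCircle(S[:,:2].astype(np.float32))
    print(n,len(S),'mid',q.round(1),'ext',(mx-mn).round(1),'circ',round(cx,1),round(cy,1),round(rad,1), 'r',round(np.hypot(*q[:2])))
for n,u,v,a,b in [('red',285,233,85,105),('yel',238,295,85,105),('grn',281,289,85,105),('soy',336,285,85,110),('pot',236,227,70,98),('w1',332,225,85,105),('w2',318,172,85,105),('w3',421,200,85,105),('w4',511,241,85,105)]: blob(n,u,v,a,b,20)
blob('rc',148,277,22,36,45)
S=P[277-10:277+10,138:158].reshape(-1,3);print('rc floor',np.nanmedian(S,0))
S=P[235:325,365:465].reshape(-1,3);
W=S[(S[:,2]>15)&(S[:,2]<110)]; r=cv2.minAreaRect(W[:,:2].astype(np.float32));print('wood',r,cv2.boxPoints(r).round(0).tolist())
W=S[(S[:,2]>22)&(S[:,2]<36)]; r=cv2.minAreaRect(W[:,:2].astype(np.float32));print('wood rim',r,len(W))
C=S[(S[:,2]>70)&(S[:,2]<110)];print('cards',C.mean(0),len(C))
S=P[350,330];print('pad',S, P[470,285],P[380,560])
E
```

```text
[ -83.69962009  598.99756219 1351.5490602 ] [ 2.11876035 -2.12583293  0.20052874]
red 327 mid [613.4   1.4  94. ] ext [40.6 41.3 14. ] circ 614.3 1.3 23.6 r 613
yel 338 mid [470.1 103.   95.2] ext [40.9 41.7 12.2] circ 470.5 103.7 23.8 r 481
grn 340 mid [482.4   6.9  94.5] ext [40.9 40.6 12.2] circ 482.5 7.4 23.7 r 482
soy 146 mid [ 492.5 -116.3   95.3] ext [28.  26.8 16.8] circ 490.1 -119.0 17.1 r 506
pot 290 mid [628.3 113.3  83.4] ext [39.5 39.4 18.4] circ 629.5 113.5 22.4 r 638
w1 320 mid [ 631.4 -108.2   94.3] ext [41.2 41.1 14.5] circ 632.2 -108.7 23.7 r 641
w2 312 mid [758.3 -74.5  94.2] ext [41.7 41.3 13.3] circ 758.4 -76.1 24.3 r 762
w3 320 mid [ 689.3 -318.8   94.1] ext [42.6 41.5 13.7] circ 689.4 -319.9 24.4 r 759
w4 336 mid [ 590.9 -515.7   94.2] ext [41.5 41.6 14. ] circ 591.3 -517.0 24.5 r 784
rc 581 mid [521.5 325.   29. ] ext [136.8 144.1  12.9] circ 518.7 327.1 90.0 r 614
rc floor [524.22000191 332.66497403   4.83207431]
wood ((511.7376403808594, -305.6838684082031), (184.5093994140625, 82.24380493164062), 48.97935485839844) [[420.0, -348.0], [482.0, -402.0], [603.0, -263.0], [541.0, -209.0]]
wood rim ((511.8996887207031, -305.8248291015625), (184.5093994140625, 81.81428527832031), 48.97935485839844) 667
cards [ 558.63285432 -249.63791357   86.52170957] 243
pad [ 348.89776456 -103.02128812    9.96253125] [84.02735647 -0.43588133 12.38541318] [ 278.5299108  -638.10084882   -0.90590061]
```

```bash
python3 - <<'E'
from h import *
from scipy.optimize import least_squares
P=world(load('top'))
S=P[230:325,100:195].reshape(-1,3); S=S[(S[:,2]>26)&(S[:,2]<36)][:,:2]
r=least_squares(lambda p:np.hypot(S[:,0]-p[0],S[:,1]-p[1])-p[2],[520,327,68],loss='soft_l1',f_scale=2);print('rim',r.x,len(S))
S=P[265:310,316:356].reshape(-1,3)
for a,b in((94,105),(60,80),(30,70)):
    T=S[(S[:,2]>a)&(S[:,2]<b)][:,:2].astype(np.float32); print(a,len(T),cv2.minEnclosingCircle(T))
E
```

```text
rim [520.96708635 325.15234171  68.39247996] 457
94 121 ((492.349609375, -117.14950561523438), 14.805742263793945)
60 134 ((492.5257568359375, -117.31065368652344), 22.85653305053711)
30 51 ((492.47076416015625, -117.01638793945312), 23.142038345336914)
```

Call:
{"op": "servo_tool", "data": {
  "steps": [
    [[0.0183,-0.031,0],[0,0,0],1],
    [[0.0183,-0.031,0],[0,0,0],1],
    [[0.0183,-0.031,0],[0,0,0],1],
    [[0.0183,-0.031,0],[0,0,0],1],
    [[0.0183,-0.031,0],[0,0,0],1],
    [[0.0183,-0.031,0],[0,0,0],1],
    [[0.0183,-0.031,0],[0,0,0],1],
    [[0.0183,-0.031,0],[0,0,0],1]
  ]
}}

```text
t: 0.77
ee_pos: [324.1, 349.6, 222.5]
orientation: [-0.45, -3.109, 0.001]
ft_force: [0.0, -0.0, -0.9]
width: 87.9
grasp_force: 0.0
```

Call:
{"op": "servo_tool", "data": {
  "steps": [
    [[0.0183,-0.031,0],[0,0,0],1],
    [[0.0183,-0.031,0],[0,0,0],1],
    [[0.0183,-0.031,0],[0,0,0],1],
    [[0.0183,-0.031,0],[0,0,0],1],
    [[0.0183,-0.031,0],[0,0,0],1],
    [[0.0183,-0.031,0],[0,0,0],1],
    [[0.0183,-0.031,0],[0,0,0],1],
    [[0.0183,-0.031,0],[0,0,0],1]
  ]
}}

```text
t: 1.43
ee_pos: [470.6, 101.5, 222.6]
orientation: [-0.451, -3.109, 0.0]
ft_force: [0.7, 1.4, -0.0]
width: 88.0
grasp_force: 0.0
```

Call:
{"op": "servo_tool", "data": {
  "steps": [
    [[0,0.002,-0.0278],[0,0,0],1],
    [[0,0,-0.0278],[0,0,0],1],
    [[0,0,-0.0278],[0,0,0],1],
    [[0,0,-0.0278],[0,0,0],1],
    [[0,0,-0.0278],[0,0,0],1],
    [[0,0,-0.0276],[0,0,0],1],
    [[0,0,0],[0,0,0],1],
    [[0,0,0],[0,0,0],-1]
  ]
}}

```text
t: 2.1
ee_pos: [468.9, 105.0, 55.1]
orientation: [-0.45, -3.105, 0.002]
ft_force: [0.1, -0.7, -0.3]
width: 83.6
grasp_force: 0.0
```

Call:
{"op": "servo_tool", "data": {
  "steps": [
    [[0,0,0],[0,0,0],-1],
    [[0,0,0],[0,0,0],-1],
    [[0,0,0],[0,0,0],-1],
    [[0,0,0],[0,0,0],-1],
    [[0,0,0],[0,0,0],-1],
    [[0,0,0],[0,0,0],-1],
    [[0,0,0],[0,0,0],-1],
    [[0,0,0],[0,0,0],-1]
  ]
}}

```text
t: 2.77
ee_pos: [470.6, 105.3, 56.7]
orientation: [0.45, 3.108, 0.0]
ft_force: [-1.1, -0.9, 7.4]
width: 45.7
grasp_force: 30.0
```

Call:
{"op": "servo_tool", "data": {
  "steps": [
    [[0,0,0.02],[0,0,0],-1],
    [[0,0,0.03],[0,0,0],-1],
    [[0,0,0.03],[0,0,0],-1],
    [[0.012,0.03,0],[0,0,0],-1],
    [[0.012,0.03,0],[0,0,0],-1],
    [[0.012,0.03,0],[0,0,0],-1],
    [[0.012,0.03,0],[0,0,0],-1],
    [[0.012,0.03,0],[0,0,0],-1]
  ]
}}

```text
t: 3.43
ee_pos: [530.3, 256.6, 136.1]
orientation: [-0.451, -3.109, 0.0]
ft_force: [0.7, -0.2, -1.1]
width: 45.6
grasp_force: 29.9
```

Call:
{"op": "servo_tool", "data": {
  "steps": [
    [[0.012,0.03,0],[0,0,0],-1],
    [[0.0124,0.0297,0],[0,0,0],-1],
    [[0,0,-0.02],[0,0,0],-1],
    [[0,0,-0.02],[0,0,0],-1],
    [[0,0,-0.02],[0,0,0],-1],
    [[0,0,0],[0,0,0],-1],
    [[0,0,0],[0,0,0],-1],
    [[0,0,0],[0,0,0],-1]
  ]
}}

```text
t: 4.1
ee_pos: [555.0, 315.1, 76.8]
orientation: [0.451, 3.109, 0.001]
ft_force: [0.0, 0.1, -0.2]
width: 45.8
grasp_force: 29.9
```

Call:
{"op": "servo_tool", "data": {
  "steps": [
    [[0,0,-0.008],[0,0,0],-1],
    [[0,0,-0.005],[0,0,0],-1],
    [[0,0,-0.003],[0,0,0],-1],
    [[0,0,0],[0,0,0],-1],
    [[0,0,0],[0,0,0],1],
    [[0,0,0],[0,0,0],1],
    [[0,0,0],[0,0,0],1],
    [[0,0,0],[0,0,0],1]
  ]
}}

```text
t: 4.77
ee_pos: [554.6, 315.0, 60.1]
orientation: [0.45, 3.109, 0.0]
ft_force: [0.4, -0.3, -1.2]
width: 68.7
grasp_force: 0.0
```

Call:
{"op": "servo_tool", "data": {
  "steps": [
    [[0,0,0],[0,0,0],1],
    [[0,0,0],[0,0,0],1],
    [[0,0,0.02],[0,0,0],1],
    [[0,0,0.038],[0,0,0],1],
    [[0,0,0.038],[0,0,0],1],
    [[0,0,0.034],[0,0,0],1],
    [[0.006,-0.0314,0],[0,0,-6],1],
    [[0.006,-0.0314,0],[0,0,-6],1]
  ]
}}

```text
t: 5.43
ee_pos: [568.0, 253.4, 193.2]
orientation: [0.774, 3.04, 0.006]
ft_force: [0.3, -0.7, -0.7]
width: 87.6
grasp_force: 0.0
```

Call:
{"op": "servo_tool", "data": {
  "steps": [
    [[0.006,-0.0314,0],[0,0,-6],1],
    [[0.006,-0.0314,0],[0,0,-6],1],
    [[0.006,-0.0314,0],[0,0,-6],1],
    [[0.006,-0.0314,0],[0,0,-6],1],
    [[0.006,-0.0314,0],[0,0,-6],1],
    [[0.006,-0.0314,0],[0,0,-6],1],
    [[0.006,-0.0314,0],[0,0,-6],1],
    [[0.005,-0.031,0],[0,0,-6],1]
  ]
}}

```text
t: 6.1
ee_pos: [613.7, -0.2, 190.2]
orientation: [1.951, 2.462, 0.0]
ft_force: [0.5, 0.9, -0.3]
width: 87.8
grasp_force: 0.0
```

```bash
python3 - <<'E'
from h import *
print(sensors.get_obs()['ee_pos'])
im=grab('top'); cv2.imwrite('pics/top1.png',cv2.resize(im['color'][200:330,80:380],None,fx=2.6,fy=2.6))
P=world(im)
S=P[230:325,100:195].reshape(-1,3); T=S[(S[:,2]>90)&(S[:,2]<106)];print(len(T),cv2.minEnclosingCircle(T[:,:2].astype(np.float32)),np.nanmedian(T[:,2]))
from scipy.optimize import least_squares
S=S[(S[:,2]>26)&(S[:,2]<36)][:,:2]
r=least_squares(lambda p:np.hypot(S[:,0]-p[0],S[:,1]-p[1])-p[2],[520,327,68],loss='soft_l1',f_scale=2);print('rim',r.x,len(S))
E
```

```text
[ 6.13736008e+02 -1.98886184e-01  1.90163377e+02]
337 ((555.5797119140625, 312.9519348144531), 24.202285766601562) 99.45017918168506
rim [520.93793516 325.31242593  68.18547223] 442
```

View pics/top1.png

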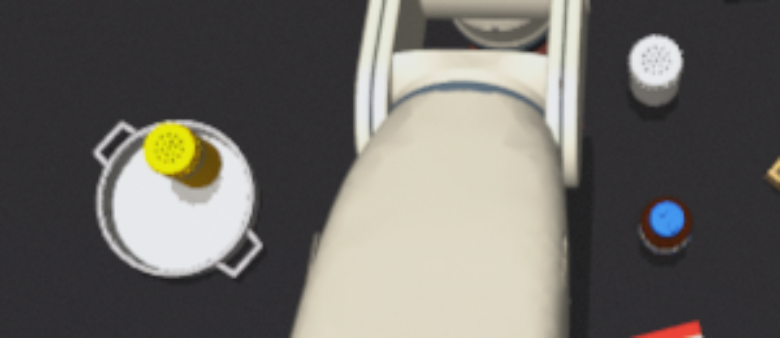

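The picture shows the yellow shaker standing upright in the caddy (crop ~(175,150)), with its top at z≈99.5 as it should be. Now the red one.

Call:
{"op": "servo_tool", "data": {
  "steps": [
    [[0,0.0015,-0.025],[0,0,0],1],
    [[0,0,-0.025],[0,0,0],1],
    [[0,0,-0.025],[0,0,0],1],
    [[0,0,-0.025],[0,0,0],1],
    [[0,0,-0.02],[0,0,0],1],
    [[0,0,-0.014],[0,0,0],1],
    [[0,0,0],[0,0,0],1],
    [[0,0,0],[0,0,0],-1]
  ]
}}

```text
t: 6.82
ee_pos: [613.3, 3.0, 55.8]
orientation: [-1.944, -2.467, 0.001]
ft_force: [-0.6, 0.5, -0.4]
width: 84.3
grasp_force: 0.0
```

Call:
{"op": "servo_tool", "data": {
  "steps": [
    [[0,0,0],[0,0,0],-1],
    [[0,0,0],[0,0,0],-1],
    [[0,0,0],[0,0,0],-1],
    [[0,0,0],[0,0,0],-1],
    [[0,0,0],[0,0,0],-1],
    [[0,0,0],[0,0,0],-1],
    [[0,0,0],[0,0,0],-1],
    [[0,0,0],[0,0,0],-1]
  ]
}}

```text
t: 7.48
ee_pos: [614.0, 2.9, 56.5]
orientation: [1.944, 2.467, 0.001]
ft_force: [-0.1, 0.4, 3.8]
width: 45.8
grasp_force: 29.9
```

Call:
{"op": "servo_tool", "data": {
  "steps": [
    [[0,0,0.02],[0,0,0],-1],
    [[0,0,0.035],[0,0,0],-1],
    [[0,0,0.035],[0,0,0],-1],
    [[0,0,0.03],[0,0,0],-1],
    [[-0.0085,0.03,0.01],[0,0,0],-1],
    [[-0.0085,0.03,0],[0,0,0],-1],
    [[-0.0085,0.03,0],[0,0,0],-1],
    [[-0.0085,0.03,0],[0,0,0],-1]
  ]
}}

```text
t: 8.15
ee_pos: [578.8, 123.8, 186.2]
orientation: [-1.946, -2.466, 0.0]
ft_force: [0.9, 0.1, -1.6]
width: 45.5
grasp_force: 29.9
```

Call:
{"op": "servo_tool", "data": {
  "steps": [
    [[-0.0085,0.03,0],[0,0,0],-1],
    [[-0.0085,0.03,0],[0,0,0],-1],
    [[-0.0085,0.03,0],[0,0,0],-1],
    [[-0.0085,0.03,0],[0,0,0],-1],
    [[-0.0085,0.03,0],[0,0,0],-1],
    [[-0.0085,0.03,0],[0,0,0],-1],
    [[-0.0084,0.03,0],[0,0,0],-1],
    [[-0.008,0.0286,0],[0,0,0],-1]
  ]
}}

```text
t: 8.82
ee_pos: [511.1, 362.8, 185.6]
orientation: [-1.944, -2.467, 0.002]
ft_force: [0.2, -0.7, -0.9]
width: 45.4
grasp_force: 29.9
```

Call:
{"op": "servo_tool", "data": {
  "steps": [
    [[0,0,0],[0,0,0],-1],
    [[0,0,-0.02],[0,0,0],-1],
    [[0,0,-0.03],[0,0,0],-1],
    [[0,0,-0.03],[0,0,0],-1],
    [[0,0,-0.02],[0,0,0],-1],
    [[0,0,-0.01],[0,0,0],-1],
    [[0,0,0],[0,0,0],-1],
    [[0,0,0],[0,0,0],-1]
  ]
}}

```text
t: 9.48
ee_pos: [512.3, 361.2, 76.1]
orientation: [-1.945, -2.467, 0.001]
ft_force: [0.2, 0.4, -1.1]
width: 45.5
grasp_force: 29.9
```

Call:
{"op": "servo_tool", "data": {
  "steps": [
    [[0,0,-0.008],[0,0,0],-1],
    [[0,0,-0.005],[0,0,0],-1],
    [[0,0,-0.0025],[0,0,0],-1],
    [[0,0,0],[0,0,0],-1],
    [[0,0,0],[0,0,0],1],
    [[0,0,0],[0,0,0],1],
    [[0,0,0],[0,0,0],1],
    [[0,0,0],[0,0,0],1]
  ]
}}

```text
t: 10.15
ee_pos: [512.3, 361.6, 60.9]
orientation: [1.945, 2.467, 0.001]
ft_force: [0.4, 0.6, 0.8]
width: 68.7
grasp_force: 0.0
```

Call:
{"op": "servo_tool", "data": {
  "steps": [
    [[0,0,0],[0,0,0],1],
    [[0,0,0],[0,0,0],1],
    [[0,0,0.02],[0,0,0],1],
    [[0,0,0.038],[0,0,0],1],
    [[0,0,0.038],[0,0,0],1],
    [[0,0,0.034],[0,0,0],1],
    [[0.0086,-0.0335,0],[0,0,-6],1],
    [[0.0086,-0.0335,0],[0,0,-6],1]
  ]
}}

```text
t: 10.82
ee_pos: [530.7, 295.9, 193.6]
orientation: [2.192, 2.248, 0.009]
ft_force: [0.9, 0.2, -0.3]
width: 87.9
grasp_force: 0.0
```

Call:
{"op": "servo_tool", "data": {
  "steps": [
    [[0.0086,-0.0335,0],[0,0,-6],1],
    [[0.0086,-0.0335,0],[0,0,-6],1],
    [[0.0086,-0.0335,0],[0,0,-6],1],
    [[0.0086,-0.0335,0],[0,0,-6],1],
    [[0.0086,-0.0335,0],[0,0,-6],1],
    [[0.0086,-0.0335,0],[0,0,-6],1],
    [[0.0086,-0.0335,0],[0,0,-6],1],
    [[0.0086,-0.0335,0],[0,0,-6],1]
  ]
}}

```text
t: 11.48
ee_pos: [598.3, 24.8, 190.7]
orientation: [2.921, 1.157, 0.0]
ft_force: [0.0, -0.1, 0.0]
width: 87.8
grasp_force: 0.0
```

Call:
{"op": "servo_tool", "data": {
  "steps": [
    [[0.0086,-0.0335,0],[0,0,0],1],
    [[0.0086,-0.0335,0],[0,0,0],1],
    [[0.0086,-0.0335,0],[0,0,0],1],
    [[0.008,-0.0335,0],[0,0,0],1],
    [[0,0,0],[0,0,0],1],
    [[0,0,0],[0,0,0],1],
    [[0,0,0],[0,0,0],1],
    [[0,0,0],[0,0,0],1]
  ]
}}

```text
t: 12.15
ee_pos: [631.5, -106.3, 190.4]
orientation: [-2.917, -1.166, 0.001]
ft_force: [0.2, 0.5, 0.5]
width: 87.8
grasp_force: 0.0
```

```bash
python3 - <<'E'
from h import *
print(sensors.get_obs()['ee_pos'])
im=grab('top'); cv2.imwrite('pics/top2.png',cv2.resize(im['color'][200:330,80:380],None,fx=2.6,fy=2.6))
P=world(im);c=im['color'].astype(int)
S=P[225:325,100:195]; C=c[225:325,100:195]; ok=(S[...,2]>90)&(S[...,2]<106)
for n,m in(('yel',C[...,1]>70),('red',C[...,1]<70)):
    T=S[ok&m];print(n,len(T),cv2.minEnclosingCircle(T[:,:2].astype(np.float32)),np.nanmedian(T[:,2]))
E
```

```text
[ 631.52818381 -106.29236575  190.42742669]
yel 339 ((531.3477172851562, 332.4456787109375), 54.10100173950195) 99.40980390365202
red 334 ((512.4578247070312, 359.8442077636719), 23.775062561035156) 99.28883297574703
```

View pics/top2.png

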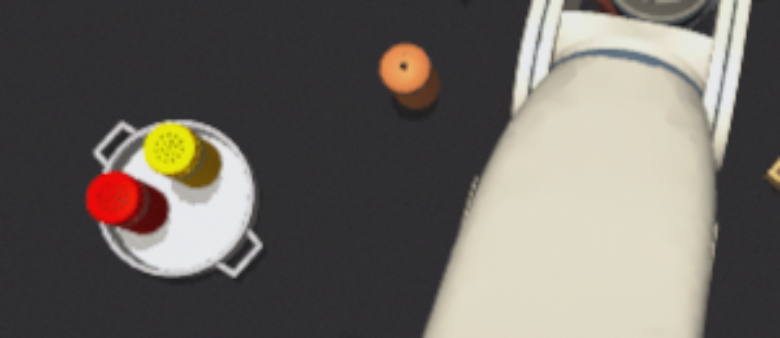

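Red and yellow stand side by side in the caddy (crop (115,198) and (170,150)), with both tops at z≈99.3. Now the white one.

Call:
{"op": "servo_tool", "data": {
  "steps": [
    [[0,-0.002,-0.025],[0,0,0],1],
    [[0,0,-0.025],[0,0,0],1],
    [[0,0,-0.025],[0,0,0],1],
    [[0,0,-0.025],[0,0,0],1],
    [[0,0,-0.02],[0,0,0],1],
    [[0,0,-0.014],[0,0,0],1],
    [[0,0,0],[0,0,0],1],
    [[0,0,0],[0,0,0],-1]
  ]
}}

```text
t: 12.87
ee_pos: [631.8, -108.7, 56.4]
orientation: [-2.917, -1.166, 0.001]
ft_force: [1.4, 0.1, 0.7]
width: 84.2
grasp_force: 0.0
```

Call:
{"op": "servo_tool", "data": {
  "steps": [
    [[0,0,0],[0,0,0],-1],
    [[0,0,0],[0,0,0],-1],
    [[0,0,0],[0,0,0],-1],
    [[0,0,0],[0,0,0],-1],
    [[0,0,0],[0,0,0],-1],
    [[0,0,0],[0,0,0],-1],
    [[0,0,0],[0,0,0],-1],
    [[0,0,0],[0,0,0],-1]
  ]
}}

```text
t: 13.53
ee_pos: [632.2, -109.6, 57.0]
orientation: [2.918, 1.164, 0.001]
ft_force: [-1.1, 0.5, 5.5]
width: 45.7
grasp_force: 30.0
```

Call:
{"op": "servo_tool", "data": {
  "steps": [
    [[0,0,0.02],[0,0,0],-1],
    [[0,0,0.035],[0,0,0],-1],
    [[0,0,0.035],[0,0,0],-1],
    [[0,0,0.03],[0,0,0],-1],
    [[-0.0098,0.0293,0.01],[0,0,0],-1],
    [[-0.0098,0.0293,0],[0,0,0],-1],
    [[-0.0098,0.0293,0],[0,0,0],-1],
    [[-0.0098,0.0293,0],[0,0,0],-1]
  ]
}}

```text
t: 14.2
ee_pos: [592.0, 8.6, 186.7]
orientation: [-2.918, -1.163, -0.0]
ft_force: [-0.5, 0.2, -1.3]
width: 45.9
grasp_force: 30.0
```

Call:
{"op": "servo_tool", "data": {
  "steps": [
    [[-0.0098,0.0293,0],[0,0,0],-1],
    [[-0.0098,0.0293,0],[0,0,0],-1],
    [[-0.0098,0.0293,0],[0,0,0],-1],
    [[-0.0098,0.0293,0],[0,0,0],-1],
    [[-0.0098,0.0293,0],[0,0,0],-1],
    [[-0.0098,0.0293,0],[0,0,0],-1],
    [[-0.0098,0.0293,0],[0,0,0],-1],
    [[-0.0098,0.0293,0],[0,0,0],-1]
  ]
}}

```text
t: 14.87
ee_pos: [513.4, 243.3, 186.3]
orientation: [2.918, 1.164, -0.001]
ft_force: [0.5, -0.7, -0.8]
width: 45.7
grasp_force: 30.0
```

Call:
{"op": "servo_tool", "data": {
  "steps": [
    [[-0.0098,0.0293,0],[0,0,0],-1],
    [[-0.0098,0.0293,0],[0,0,0],-1],
    [[0,0,0],[0,0,0],-1],
    [[0,0,0],[0,0,0],-1],
    [[0,0,-0.02],[0,0,0],-1],
    [[0,0,-0.02],[0,0,0],-1],
    [[0,0,0],[0,0,0],-1],
    [[0,0,0],[0,0,0],-1]
  ]
}}

```text
t: 15.53
ee_pos: [494.3, 299.2, 145.7]
orientation: [2.918, 1.163, -0.005]
ft_force: [0.7, 0.1, -1.3]
width: 45.6
grasp_force: 30.0
```

Call:
{"op": "servo_tool", "data": {
  "steps": [
    [[0,0,-0.02],[0,0,0],-1],
    [[0,0,-0.02],[0,0,0],-1],
    [[0,0,-0.02],[0,0,0],-1],
    [[0,0,-0.01],[0,0,0],-1],
    [[0,0,-0.008],[0,0,0],-1],
    [[0,0,-0.005],[0,0,0],-1],
    [[0,0,-0.0015],[0,0,0],-1],
    [[0,0,0],[0,0,0],-1]
  ]
}}

```text
t: 16.2
ee_pos: [495.1, 300.8, 62.5]
orientation: [-2.918, -1.164, -0.001]
ft_force: [-0.8, 0.3, -1.2]
width: 45.7
grasp_force: 30.0
```

Call:
{"op": "servo_tool", "data": {
  "steps": [
    [[0,0,0],[0,0,0],1],
    [[0,0,0],[0,0,0],1],
    [[0,0,0],[0,0,0],1],
    [[0,0,0],[0,0,0],1],
    [[0,0,0],[0,0,0],1],
    [[0,0,0],[0,0,0],1],
    [[0,0,0],[0,0,0],1],
    [[0,0,0.02],[0,0,0],1]
  ]
}}

```text
t: 16.87
ee_pos: [492.6, 299.4, 79.4]
orientation: [2.917, 1.164, -0.009]
ft_force: [-0.7, 0.1, 0.3]
width: 87.5
grasp_force: 0.0
```

Call:
{"op": "servo_tool", "data": {
  "steps": [
    [[0,0,0.038],[0,0,0],1],
    [[0,0,0.038],[0,0,0],1],
    [[0,0,0.032],[0,0,0],1],
    [[0.0191,-0.0267,0],[0,0,5.4],1],
    [[0.0191,-0.0267,0],[0,0,0],1],
    [[0.0191,-0.0267,0],[0,0,0],1],
    [[0.0191,-0.0267,0],[0,0,0],1],
    [[0.0191,-0.0267,0],[0,0,0],1]
  ]
}}

```text
t: 17.53
ee_pos: [590.9, 165.9, 190.3]
orientation: [2.86, 1.301, 0.0]
ft_force: [0.4, -0.4, -0.2]
width: 87.7
grasp_force: 0.0
```

Call:
{"op": "servo_tool", "data": {
  "steps": [
    [[0.0191,-0.0267,0],[0,0,0],1],
    [[0.0191,-0.0267,0],[0,0,0],1],
    [[0,0,0],[0,0,0],1],
    [[0,0,0],[0,0,0],1],
    [[0,0,0],[0,0,0],1],
    [[0,0,0],[0,0,0],1],
    [[0,0,0],[0,0,0],1],
    [[0,0,0],[0,0,0],1]
  ]
}}

```text
t: 18.2
ee_pos: [627.9, 114.8, 190.1]
orientation: [-2.859, -1.303, 0.0]
ft_force: [0.2, -1.1, 0.1]
width: 87.6
grasp_force: 0.0
```

```bash
python3 - <<'E'
from h import *
o=sensors.get_obs();print(o['ee_pos'],o['orientation'])
im=grab('top'); cv2.imwrite('pics/top3.png',cv2.resize(im['color'][200:330,80:380],None,fx=2.6,fy=2.6))
P=world(im);c=im['color'].astype(int)
S=P[225:325,100:195]; C=c[225:325,100:195]; ok=(S[...,2]>90)&(S[...,2]<106)
b,g,r=C[...,0],C[...,1],C[...,2]
for n,m in(('yel',(g>70)&(b<90)),('red',(g<70)&(r>90)),('wht',(b>90))):
    T=S[ok&m];print(n,len(T),np.median(T,0),cv2.minEnclosingCircle(T[:,:2].astype(np.float32)))
S=S.reshape(-1,3);S=S[(S[:,2]>26)&(S[:,2]<36)][:,:2]
from scipy.optimize import least_squares
print(least_squares(lambda p:np.hypot(S[:,0]-p[0],S[:,1]-p[1])-p[2],[520,327,68],loss='soft_l1',f_scale=2).x)
E
```

```text
[627.91476477 114.8474696  190.14852992] [-2.85866213e+00 -1.30268430e+00  1.87127762e-04]
yel 287 [555.61149138 313.13931588  99.72677446] ((532.1455688476562, 331.7301330566406), 53.127166748046875)
red 338 [512.49584565 358.13945791  99.02475423] ((512.4708251953125, 358.8227844238281), 24.249736785888672)
wht 85 [505.21623776 316.91900227  98.93074565] ((531.4495849609375, 333.85479736328125), 54.663902282714844)
[522.07614547 324.33827335  68.66268388]
```

View pics/top3.png

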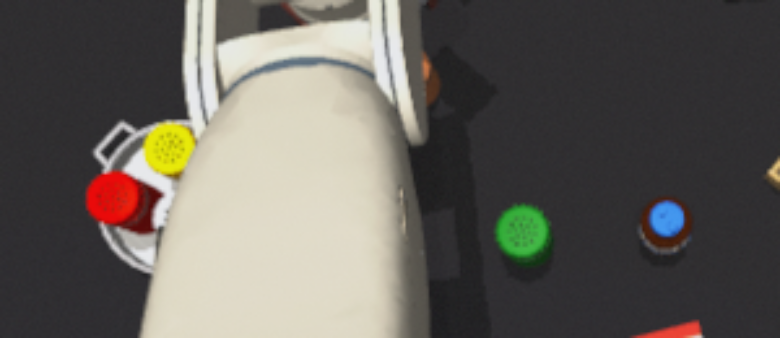

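The arm hides most of the white shaker here. Red and yellow are unchanged, and green is untouched at crop (523,232). I'll check white once the arm is clear. Now the pot.

Call:
{"op": "servo_tool", "data": {
  "steps": [
    [[0.001,-0.0014,-0.03],[0,0,0],1],
    [[0,0,-0.03],[0,0,0],1],
    [[0,0,-0.03],[0,0,0],1],
    [[0,0,-0.025],[0,0,0],1],
    [[0,0,-0.02],[0,0,0],1],
    [[0,0,-0.009],[0,0,0],1],
    [[0,0,0],[0,0,0],1],
    [[0,0,0],[0,0,0],-1]
  ]
}}

```text
t: 18.92
ee_pos: [629.6, 112.7, 46.4]
orientation: [-2.859, -1.301, 0.0]
ft_force: [-0.0, 0.4, 0.1]
width: 84.2
grasp_force: 0.0
```

Call:
{"op": "servo_tool", "data": {
  "steps": [
    [[0,0,0],[0,0,0],-1],
    [[0,0,0],[0,0,0],-1],
    [[0,0,0],[0,0,0],-1],
    [[0,0,0],[0,0,0],-1],
    [[0,0,0],[0,0,0],-1],
    [[0,0,0],[0,0,0],-1],
    [[0,0,0],[0,0,0],-1],
    [[0,0,0],[0,0,0],-1]
  ]
}}

```text
t: 19.58
ee_pos: [629.6, 112.4, 46.4]
orientation: [2.86, 1.301, 0.0]
ft_force: [-1.2, 0.3, 3.7]
width: 43.8
grasp_force: 30.0
```

Call:
{"op": "servo_tool", "data": {
  "steps": [
    [[0,0,0.02],[0,0,0],-1],
    [[0,0,0.04],[0,0,0],-1],
    [[0,0,0.04],[0,0,0],-1],
    [[0,0,0.03],[0,0,0],-1],
    [[-0.0109,-0.0328,0.01],[0,0,0],-1],
    [[-0.0109,-0.0328,0],[0,0,0],-1],
    [[-0.0109,-0.0328,0],[0,0,0],-1],
    [[-0.0109,-0.0328,0],[0,0,0],-1]
  ]
}}

```text
t: 20.25
ee_pos: [585.1, -19.8, 186.3]
orientation: [2.859, 1.302, 0.0]
ft_force: [0.0, -1.2, -0.7]
width: 43.2
grasp_force: 30.0
```

Call:
{"op": "servo_tool", "data": {
  "steps": [
    [[-0.0109,-0.0328,0],[0,0,0],-1],
    [[-0.0109,-0.0328,0],[0,0,0],-1],
    [[-0.0109,-0.0328,0],[0,0,0],-1],
    [[-0.0109,-0.0328,0],[0,0,0],-1],
    [[-0.0109,-0.0328,0],[0,0,0],-1],
    [[-0.0109,-0.0328,0],[0,0,0],-1],
    [[-0.0109,-0.0328,0],[0,0,0],-1],
    [[-0.0109,-0.0328,0],[0,0,0],-1]
  ]
}}

```text
t: 20.92
ee_pos: [497.6, -282.6, 185.8]
orientation: [-2.859, -1.3, 0.001]
ft_force: [1.0, -0.8, -1.7]
width: 43.5
grasp_force: 30.0
```

Call:
{"op": "servo_tool", "data": {
  "steps": [
    [[-0.0109,-0.0328,0],[0,0,0],-1],
    [[-0.0109,-0.0328,0],[0,0,0],-1],
    [[0,0,0],[0,0,0],-1],
    [[0,0,0],[0,0,0],-1],
    [[0,0,-0.03],[0,0,0],-1],
    [[0,0,-0.03],[0,0,0],-1],
    [[0,0,0],[0,0,0],-1],
    [[0,0,0],[0,0,0],-1]
  ]
}}

```text
t: 21.58
ee_pos: [476.2, -344.8, 124.8]
orientation: [-2.855, -1.301, 0.003]
ft_force: [0.8, -0.2, -0.5]
width: 43.5
grasp_force: 30.0
```

```bash
python3 - <<'E'
from h import *
o=sensors.get_obs();print(o['ee_pos'],o['orientation'])
im=grab('top'); cv2.imwrite('pics/top4.png',im['color'][180:380,80:500])
P=world(im);c=im['color'].astype(int)
S=P[225:325,100:195]; C=c[225:325,100:195]; ok=(S[...,2]>85)&(S[...,2]<106)
b,g,r=C[...,0],C[...,1],C[...,2]
for n,m in(('yel',(g>70)&(b<90)),('red',(g<70)&(r>90)),('wht',(b>90))):
    T=S[ok&m];print(n,len(T),np.median(T,0),np.ptp(T,0))
S=S.reshape(-1,3);S=S[(S[:,2]>26)&(S[:,2]<36)][:,:2]
from scipy.optimize import least_squares
print(least_squares(lambda p:np.hypot(S[:,0]-p[0],S[:,1]-p[1])-p[2],[520,327,68],loss='soft_l1',f_scale=2).x)
E
```

```text
[ 476.16148903 -344.79016091  124.82227816] [-2.85524642 -1.30072516  0.0030804 ]
yel 335 [554.57548016 310.5539584   99.38086226] [86.26976397 76.08944106 19.15310969]
red 354 [512.42553982 356.96139671  99.08421554] [46.5647964  46.34130224 20.77081592]
wht 375 [495.92115343 300.69952996  99.25057415] [105.85587924  96.53512796  20.41723075]
[521.07963501 325.87347576  67.98380025]
```

View pics/top4.png

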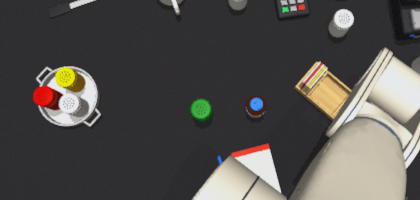

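All three shakers stand in the round caddy (crop (65,77), (45,97), (69,104)), with tops at z≈99. Green is untouched. Lowering the pot.

Call:
{"op": "servo_tool", "data": {
  "steps": [
    [[0,0,-0.02],[0,0,0],-1],
    [[0,0,-0.02],[0,0,0],-1],
    [[0,0,-0.015],[0,0,0],-1],
    [[0,0,-0.008],[0,0,0],-1],
    [[0,0,-0.005],[0,0,0],-1],
    [[0,0,-0.0035],[0,0,0],-1],
    [[0,0,0],[0,0,0],-1],
    [[0,0,0],[0,0,0],-1]
  ]
}}

```text
t: 22.3
ee_pos: [477.5, -347.1, 55.5]
orientation: [2.859, 1.3, 0.001]
ft_force: [-0.4, 0.0, -0.5]
width: 43.7
grasp_force: 30.0
```

Call:
{"op": "servo_tool", "data": {
  "steps": [
    [[0,0,-0.0038],[0,0,0],-1],
    [[0,0,0],[0,0,0],-1],
    [[0,0,0],[0,0,0],1],
    [[0,0,0],[0,0,0],1],
    [[0,0,0],[0,0,0],1],
    [[0,0,0],[0,0,0],1],
    [[0,0,0],[0,0,0],1],
    [[0,0,0],[0,0,0],1]
  ]
}}

```text
t: 22.97
ee_pos: [476.8, -346.8, 50.8]
orientation: [-2.86, -1.301, 0.0]
ft_force: [-0.1, 0.1, -0.7]
width: 80.0
grasp_force: 0.0
```

Call:
{"op": "servo_tool", "data": {
  "steps": [
    [[0,0,0],[0,0,0],1],
    [[0,0,0.02],[0,0,0],1],
    [[0,0,0.04],[0,0,0],1],
    [[0,0,0.04],[0,0,0],1],
    [[0,0,0.04],[0,0,0],1],
    [[0.002,0.0287,0],[0,0,0],1],
    [[0.002,0.0287,0],[0,0,0],1],
    [[0.002,0.0287,0],[0,0,0],1]
  ]
}}

```text
t: 23.63
ee_pos: [483.1, -260.3, 191.9]
orientation: [2.859, 1.298, 0.002]
ft_force: [-0.5, 0.6, -0.4]
width: 87.6
grasp_force: 0.0
```

Call:
{"op": "servo_tool", "data": {
  "steps": [
    [[0.002,0.0287,0],[0,0,0],1],
    [[0.002,0.0287,0],[0,0,0],1],
    [[0.002,0.0287,0],[0,0,0],1],
    [[0.002,0.0287,0],[0,0,0],1],
    [[0.002,0.0287,0],[0,0,0],1],
    [[0,0,0],[0,0,0],1],
    [[0,0,0],[0,0,0],1],
    [[0,0,0],[0,0,0],1]
  ]
}}

```text
t: 24.3
ee_pos: [493.0, -117.5, 190.9]
orientation: [2.859, 1.301, 0.0]
ft_force: [0.2, -0.1, 0.6]
width: 87.7
grasp_force: 0.0
```

```bash
python3 - <<'E'
from h import *
print(sensors.get_obs()['ee_pos'])
im=grab('top'); cv2.imwrite('pics/top5.png',cv2.resize(im['color'][200:340,320:480],None,fx=3,fy=3))
P=world(im)
S=P[235:335,365:470].reshape(-1,3)
W=S[(S[:,2]>22)&(S[:,2]<36)]; r=cv2.minAreaRect(W[:,:2].astype(np.float32));print('wood rim',r,len(W))
S=P[260:335,405:480].reshape(-1,3);T=S[(S[:,2]>72)&(S[:,2]<98)];print('pot',len(T),cv2.minEnclosingCircle(T[:,:2].astype(np.float32)),T[:,2].max())
E
```

```text
[ 493.03847989 -117.49995515  190.88612286]
wood rim ((511.778564453125, -305.6443176269531), (183.727294921875, 82.27725219726562), 49.361961364746094) 644
pot 314 ((477.6738586425781, -345.93743896484375), 22.325231552124023) 97.58340180745505
```

View pics/top5.png

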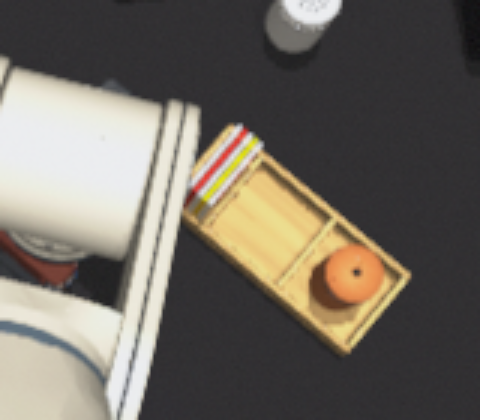

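The pot stands in the end compartment (crop (355,272)); the caddy hasn't moved and the middle compartment is free. Now the soy bottle.

Call:
{"op": "servo_tool", "data": {
  "steps": [
    [[0,0,-0.03],[0,0,0],1],
    [[0,0,-0.03],[0,0,0],1],
    [[0,0,-0.03],[0,0,0],1],
    [[0,0,-0.03],[0,0,0],1],
    [[0,0,-0.02],[0,0,0],1],
    [[0,0,-0.012],[0,0,0],1],
    [[0,0,0],[0,0,0],1],
    [[0,0,0],[0,0,0],-1]
  ]
}}

```text
t: 25.02
ee_pos: [492.8, -117.9, 38.7]
orientation: [-2.86, -1.299, 0.001]
ft_force: [-0.1, -0.0, 0.3]
width: 84.1
grasp_force: 0.0
```

Call:
{"op": "servo_tool", "data": {
  "steps": [
    [[0,0,0],[0,0,0],-1],
    [[0,0,0],[0,0,0],-1],
    [[0,0,0],[0,0,0],-1],
    [[0,0,0],[0,0,0],-1],
    [[0,0,0],[0,0,0],-1],
    [[0,0,0],[0,0,0],-1],
    [[0,0,0],[0,0,0],-1],
    [[0,0,0],[0,0,0],-1]
  ]
}}

```text
t: 25.68
ee_pos: [493.2, -117.3, 39.2]
orientation: [2.859, 1.3, 0.001]
ft_force: [-0.5, 0.5, 6.4]
width: 45.6
grasp_force: 30.0
```

Call:
{"op": "servo_tool", "data": {
  "steps": [
    [[0,0,0.02],[0,0,0],-1],
    [[0,0,0.035],[0,0,0],-1],
    [[0,0,0.035],[0,0,0],-1],
    [[0,0,0.03],[0,0,0],-1],
    [[0.0052,-0.029,0.01],[0,0,0],-1],
    [[0.0052,-0.029,0],[0,0,0],-1],
    [[0.0052,-0.029,0],[0,0,0],-1],
    [[0.0052,-0.029,0],[0,0,0],-1]
  ]
}}

```text
t: 26.35
ee_pos: [513.6, -234.2, 169.0]
orientation: [2.859, 1.301, 0.0]
ft_force: [0.3, 0.1, -2.4]
width: 45.5
grasp_force: 30.0
```

Call:
{"op": "servo_tool", "data": {
  "steps": [
    [[0.0052,-0.029,0],[0,0,0],-1],
    [[0.0052,-0.029,0],[0,0,0],-1],
    [[0,0,0],[0,0,0],-1],
    [[0,0,0],[0,0,0],-1],
    [[0,0,-0.02],[0,0,0],-1],
    [[0,0,-0.02],[0,0,0],-1],
    [[0,0,0],[0,0,0],-1],
    [[0,0,0],[0,0,0],-1]
  ]
}}

```text
t: 27.02
ee_pos: [522.9, -289.6, 127.8]
orientation: [-2.856, -1.301, 0.003]
ft_force: [0.2, -0.1, -2.0]
width: 45.5
grasp_force: 30.0
```

Call:
{"op": "servo_tool", "data": {
  "steps": [
    [[0,0,-0.02],[0,0,0],-1],
    [[0,0,-0.02],[0,0,0],-1],
    [[0,0,-0.02],[0,0,0],-1],
    [[0,0,-0.012],[0,0,0],-1],
    [[0,0,-0.005],[0,0,0],-1],
    [[0,0,-0.003],[0,0,0],-1],
    [[0,0,0],[0,0,0],-1],
    [[0,0,0],[0,0,0],-1]
  ]
}}

```text
t: 27.68
ee_pos: [524.7, -291.5, 49.7]
orientation: [2.859, 1.3, 0.001]
ft_force: [-0.8, -0.3, -1.9]
width: 45.8
grasp_force: 30.0
```

Foot is about 10 mm up; lowering 5 mm more, then releasing and rising.

Call:
{"op": "servo_tool", "data": {
  "steps": [
    [[0,0,-0.003],[0,0,0],-1],
    [[0,0,-0.002],[0,0,0],-1],
    [[0,0,0],[0,0,0],-1],
    [[0,0,0],[0,0,0],1],
    [[0,0,0],[0,0,0],1],
    [[0,0,0],[0,0,0],1],
    [[0,0,0],[0,0,0],1],
    [[0,0,0],[0,0,0],1]
  ]
}}

```text
t: 28.35
ee_pos: [524.0, -291.2, 43.8]
orientation: [-2.86, -1.3, 0.0]
ft_force: [-0.3, 0.2, -0.2]
width: 75.5
grasp_force: 0.0
```

Call:
{"op": "servo_tool", "data": {
  "steps": [
    [[0,0,0],[0,0,0],1],
    [[0,0,0],[0,0,0],1],
    [[0,0,0.02],[0,0,0],1],
    [[0,0,0.04],[0,0,0],1],
    [[0,0,0.04],[0,0,0],1],
    [[0,0,0.04],[0,0,0],1],
    [[0,0.04,0.02],[0,0,0],1],
    [[0,0.04,0],[0,0,0],1]
  ]
}}

```text
t: 29.02
ee_pos: [527.1, -216.0, 207.8]
orientation: [2.855, 1.292, 0.011]
ft_force: [1.5, 0.3, -0.2]
width: 87.9
grasp_force: 0.0
```

Call:
{"op": "servo_tool", "data": {
  "steps": [
    [[0,0.04,0],[0,0,0],1],
    [[0,0.04,0],[0,0,0],1],
    [[0,0.04,0],[0,0,0],1],
    [[0,0.04,0],[0,0,0],1],
    [[0,0.04,0],[0,0,0],1],
    [[0,0,0],[0,0,0],1],
    [[0,0,0],[0,0,0],1],
    [[0,0,0],[0,0,0],1]
  ]
}}

```text
t: 29.68
ee_pos: [524.1, -14.1, 202.4]
orientation: [2.859, 1.302, -0.0]
ft_force: [0.1, 0.1, 0.4]
width: 87.9
grasp_force: 0.0
```

```bash
python3 - <<'E'
from h import *
print(sensors.get_obs()['ee_pos'])
im=grab('top'); cv2.imwrite('pics/top6.png',im['color'][180:380,60:500])
P=world(im)
S=P[235:335,365:470].reshape(-1,3)
W=S[(S[:,2]>22)&(S[:,2]<36)]; r=cv2.minAreaRect(W[:,:2].astype(np.float32));print('wood rim',r,len(W))
c=im['color'].astype(int)[235:335,365:470].reshape(-1,3)
T=S[(S[:,2]>96)&(S[:,2]<115)];print('cap',len(T),cv2.minEnclosingCircle(T[:,:2].astype(np.float32)),np.median(T[:,2]))
ctr=np.array(r[0]);R=np.array([[-.654,-.757],[.757,-.654]])
print('soy in caddy',R@(T[:,:2].mean(0)-ctr))
S=P[260:335,410:480].reshape(-1,3);T=S[(S[:,2]>72)&(S[:,2]<98)];m=cv2.minEnclosingCircle(T[:,:2].astype(np.float32));print('pot',m)
cv2.imwrite('pics/side6.png',imaging.get_image('side')['color'])
E
```

```text
[524.08732567 -14.05283683 202.44731431]
wood rim ((512.2200317382812, -305.7454528808594), (183.91261291503906, 83.00011444091797), 48.84701156616211) 700
cap 157 ((517.6175537109375, -304.37457275390625), 72.66575622558594) 102.34585805926471
soy in caddy [-11.65439622  -1.7493633 ]
pot ((502.95465087890625, -323.15887451171875), 56.349464416503906)
```

View pics/top6.png

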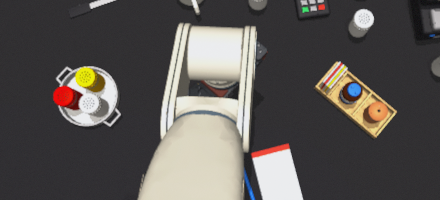

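View pics/side6.png

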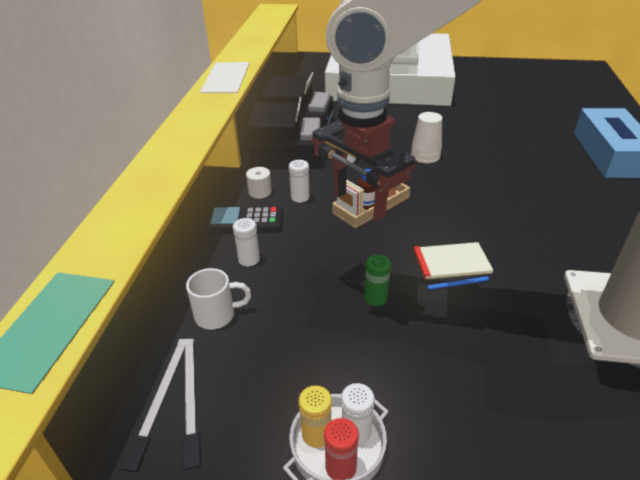

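All five items stand upright in their compartments: shakers at crop (87,77), (67,97), (90,104), soy (351,92) and pot (376,112). Green is in place and the gripper is clear, so I'm handing in.

```bash
python3 -c "
from h import *
print(close_job())"
```

```text
the job is handed in; nothing more can be done
None
```

I've handed the job in. In the last pictures the red, yellow and white shakers stand in the round caddy, the soy bottle and toothpick pot stand in their wooden-caddy compartments, and the green shaker is where it was; no verdict came back.

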